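# Set the camera stage's handwheel to its mark with the play taken up

### The arm

A 7-joint arm with a two-finger parallel gripper is mounted at the origin on a cart in front of the work surface, level with it; the furniture and walls round the work are solid. World frame = base frame: x ahead of the robot, y to its left, z up, the work surface at z = 0. Lengths are in m, angles in rad, forces in N, time in s.
With the tool pointing down it reaches from about 0.375 to 0.925 m from the base axis. Payload 3.1 kg.
Tool frame: the origin (TCP) lies at the very end of the fingers, on their centre line; the grasp point (between the pads) lies 19 mm behind it; z points along the fingers, y is the line along which they close (so a half turn about z gives the same grasp; the last joint's range is limited). The gripper opens to 85 mm and grips with 20 to 120 N. Pads are 22 mm wide; open, the fingers measure 114 mm over their backs; the gripper's body (76 mm by 85 mm) begins 54 mm behind the grasp point. The pads swing forward as they close: fully open they stand 13 mm farther back than shut.
Start: joints at [-1.411, 0.383, 0.044, 1.598, -0.018, 1.161, -0.05], TCP at [0.166, 0.629, 0.231] pointing down, gripper open.
Joint ranges: [-2.61, 2.61], [-0.41, 2.15], [-1.48, 1.57], [0, 2.5], [-1.57, 4.71], [0.05, 1.97], [-2.85, 2.85]. Speed limits (rad/s): [2.79, 2.79, 3.14, 3.14, 3.14, 3.14, 3.14].

### API

Orientations are given as [roll, pitch, yaw] about the fixed x, y, z axes, in that order (R = Rz(yaw) Ry(pitch) Rx(roll)).
In Python, from station import * gives the robot as it stands.
- The arm moves only by the tool arm_command, never from a script. Its argument "rows" is a list of rows, each a list of 2 entries, a list of its own where there are three numbers: the shift along the tool's x, y, z normalised to -1 to 1, where 1 is 40 mm, then the turn about the tool's z normalised to -1 to 1, where 1 is 0.1 rad. In form: [[[dx, dy, dz], turn], ...]. A call has 1 to 12 rows; each row shifts and turns the commanded pose from where the row before left it, along the tool's axes as they then stand; what a row does not reach is not made up. A row lasts 1/12 s, in which the tool goes at most 41.7 mm and 7.16 degrees, less where a joint would pass 70% of its speed; a pose out of reach is approached as far as the arm can. A call with a number of a shift or a turn outside -1 to 1 is refused whole. A call with a gripper value outside its range is refused whole. "jaw" is the opening in per cent of the stroke, from 0 (shut) to 100 (fully open), set as the call begins (left out, the last holds). The fingers move at their own pace and stop on an object; the grip force is fixed at half the most. Time passes only in rows, so rows that do not move let the fingers close. It gives the time, the measured TCP pose, the force, the opening and the grip force at its end, in the units of the state.
- state(): the state, without advancing time (a new reading comes with each control period).
- read_camera(name): name is "scene" or "top" or "wrist"; returns a dict with "frame" (384x512x3 uint8, red, green, blue), "intrinsics" (3x3 intrinsics, pixels), "cam_to_world" (4x4, takes a point from camera to world coordinates). Camera axes: x right, y down, z forward; pixel columns grow to the right and rows downward; lengths in m; the calibration is good to about 2 mm. A picture is of the moment at which its call begins. There is no depth.
- sign_off(): hands the job in; it is judged then, once.
The state is a dict: "time": time; "q": joint angles; "dq": joint speeds; "joint_efforts": joint torques, N m; "eef_pos": TCP position; "tool_rot": TCP orientation; "force": force on the tool from outside, world axes, zero at the start; "wrist_torque": the same for the moment, N m; "grip_width": finger opening in m; "grasp_force": force on a finger pad.
Only numpy, scipy, OpenCV 4.12 (cv2) and the standard library are available. Lean on these libraries where they do the work, as an engineer would, in place of code of your own. Each camera call takes 0.05 s, during which the arm holds its last target. There are 200 camera calls.

### The job

Set the camera focus stage: by its crank knob, wind the handwheel anticlockwise (seen from above) past the index mark until it bears firmly on the end stop of its travel (10 to 16 N at the knob, no more), then bring it back clockwise until the wheel's pointer stands at the mark, so that the play in the drive is taken up in the clockwise direction. Do not turn back again after that; let go and leave it standing there.

Things in the scene. Friction and masses are not known exactly. Their poses are not given: they have to be found in the camera images.
- stage: The fixed camera stage: a square steel foot 124 mm wide, a round aluminium gear housing 108 mm across and 60 mm high on it, and a rail that runs 230 mm along the stage's own +y with a small camera on a carriage and an upright circuit board at the end. Its origin is on the bench top, on the upright axis of the handwheel; z is up.
- knob_mid (a point): The upright black crank knob on top of the handwheel, 19 mm in diameter and 42 mm tall, 50 mm from the wheel's axis; the point is on the knob's axis 24 mm above its foot and 18 mm below its top. The rim lies 27 mm below this point: keep fingertips no lower than 22 mm under this point. The knob spins freely on its pin, so a hand that grips it need not turn with the wheel.
- pointer (a point): Tip of the small steel pointer on the rim of the handwheel (black round rim, 114 mm across, rim top 91 mm above the bench), straight across from the crank knob, 66 mm from the axis. Turning the wheel takes about 2.5 N at the knob when it drives the carriage and about 0.5 N in the play; when the knob is let go after driving, the wheel springs back against the last turn by about 1 mm at the pointer.
- mark (a point): The index mark: tip of the steel finger on the dark bracket clamped to the gear housing, 66 mm from the axis and level with the pointer, so that pointer and mark fall together when the wheel is set. The wheel starts 0.35 to 1.85 rad clockwise of the mark and meets its stop 0.9 to 1.6 rad anticlockwise beyond it, where exactly is not marked.
- drive_pin (a point): Top centre of the upright 8 mm steel pin of the drive disc under the handwheel, seen between two spokes, 30 mm from the axis. The wheel moves the carriage only by pushing this pin with one spoke or the other; between them it has 0.5 rad of play.
- take_up (a point): Point that turns with the hub, 30 mm from the axis, where the centre of the drive pin lies when the spoke that drives clockwise touches it. The two points are up to 15 mm apart with the play on the wrong side.
- hub: The handwheel's aluminium hub with three spokes, 26 mm across the boss. The rim sits on it through a torsion spring of 8 N m per rad. Origin on the wheel axis 70 mm above the bench, z up; at rest the hub's +x axis points to the crank knob and its -x axis to the pointer.
- wind_tab (a point): Small steel tab on the sprung rim, 40 mm from the axis, over the spoke that lies along the hub's own -y axis. At rest it is at x = 0 in the hub's frame; an anticlockwise force at the knob moves it towards the hub's +x by 2.5 mm for 10 N, and it springs back.

How it is judged:
By the outcome, as a careful person would: the job done as asked, in the order asked, and still so for the second after the job is handed in, with the robot touching nothing.
It also fails if it takes over 58 s, if anything falls off the work surface, if the arm or the gripper's body presses on something with over 40 N, if the wrist force passes 120 N, or if a joint passes its speed limit or range.

## Working session

There is one attempt and no reset: what is moved stays moved. The work goes in short steps, Python scripts to look and compute and a tool call to move; the robot and the scene stay as the last step left them, time stands still between calls to the robot, and variables do not carry over. Pictures are saved under pics/ and viewed, at most 10 in all, crops included, and the job is handed in when it is done.

Besides the shell and the picture viewer there is one more tool, called by a JSON object that holds its "name" and its "arguments". arm_command: Moves the arm, as the interface text tells. Its arguments: {"type":"object","properties":{"rows":{"type":"array"},"jaw":{"type":"number"}},"required":["rows"]}

```bash
ls; mkdir -p pics; cat > h.py <<'E'
from station import *
import numpy as np, cv2
def snap(n,f):
    r=read_camera(n); cv2.imwrite('pics/'+f+'.png',r['frame'][:,:,::-1]); np.savez('pics/'+f+'.npz',**r); return r
def ray(r,uv,z):
    K=np.array(r['intrinsics']);T=np.array(r['cam_to_world'])
    d=T[:3,:3]@np.linalg.inv(K)@np.array([uv[0],uv[1],1.]);o=T[:3,3]
    return o+d*(z-o[2])/d[2]
def proj(r,p):
    K=np.array(r['intrinsics']);T=np.array(r['cam_to_world'])
    c=T[:3,:3].T@(np.array(p)-T[:3,3]);u=K@c;return u[:2]/u[2]
E
python3 - <<'E'
from h import *
s=state();print(s)
a=snap('top','t0');b=snap('scene','s0')
for r in(a,b):print(np.round(r['intrinsics'],1).tolist(),np.round(r['cam_to_world'],3).tolist())
im=np.vstack([a['frame'],b['frame']])
cv2.imwrite('pics/both.png',cv2.resize(np.hstack([a['frame'],b['frame']])[:,:,::-1],(800,300)))
E
```

```text
pics
{'time': 0.0, 'q': array([-1.41081525,  0.38384935,  0.04385365,  1.59961036, -0.01788331,
        1.16115281, -0.04989075]), 'dq': array([-0.00032628,  0.00206504,  0.00126548,  0.00169061,  0.00067729,
       -0.00150224, -0.00082262]), 'joint_efforts': array([ 1.69183886e-04, -4.33458030e+01,  1.02418877e+00, -2.49516392e+01,
        1.04133430e-02,  1.13266325e-02, -1.64066371e-06]), 'eef_pos': array([0.16548993, 0.62760176, 0.22986132]), 'tool_rot': array([-3.13897056e+00,  1.64518466e-04,  2.88388861e+00]), 'force': array([-0.25752142, -0.53667949, -0.25977829]), 'wrist_torque': array([ 0.0231312 ,  0.05194914, -0.0212139 ]), 'grasp_force': 0.0, 'grip_width': 0.08548557700633992}
[[418.7, 0.0, 256.7], [0.0, 418.7, 188.9], [0.0, 0.0, 1.0]] [[-0.003, -0.987, 0.16, 0.399], [-1.0, 0.002, -0.009, -0.006], [0.008, -0.16, -0.987, 0.917], [0.0, 0.0, 0.0, 1.0]]
[[420.8, 0.0, 254.2], [0.0, 420.8, 198.5], [0.0, 0.0, 1.0]] [[0.711, -0.529, 0.462, 0.13], [-0.703, -0.528, 0.476, -0.399], [-0.008, -0.664, -0.748, 0.732], [0.0, 0.0, 0.0, 1.0]]
```

View pics/t0.png

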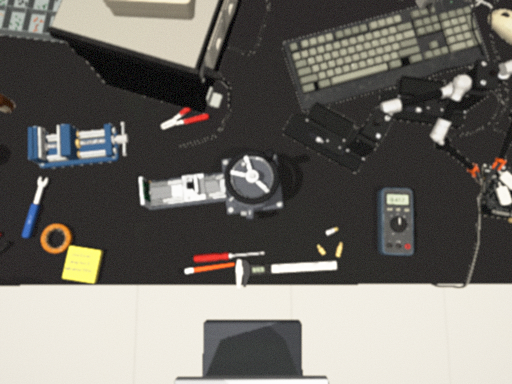

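View pics/s0.png

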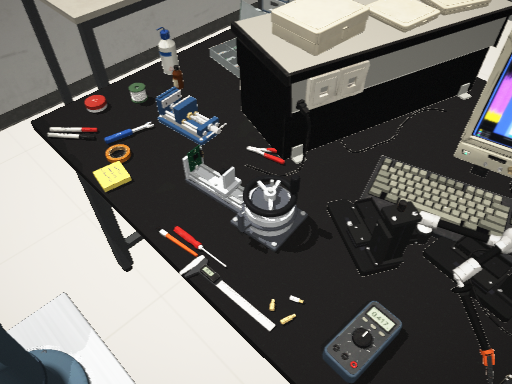

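Top view: stage handwheel centred near (251,178), rail to the left (world +y). Scene view: wheel near (270,200), knob near (294,187). I'll zoom in on both.

```bash
python3 - <<'E'
from h import *
a=cv2.imread('pics/t0.png')[140:224,210:294];b=cv2.imread('pics/s0.png')[160:260,220:320]
cv2.imwrite('pics/z0.png',np.hstack([cv2.resize(a,(400,400),interpolation=3),cv2.resize(b,(400,400),interpolation=3)]))
r=dict(np.load('pics/t0.npz'))
print(ray(r,(251,176),.091))
E
```

```text
[ 0.55932313 -0.00173004  0.091     ]
```

View pics/z0.png

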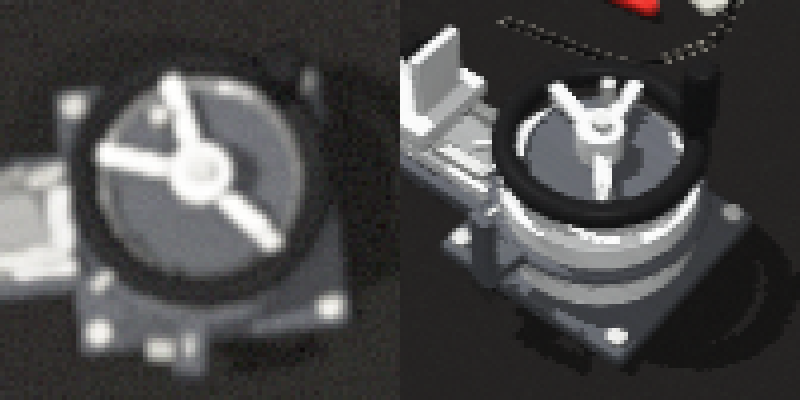

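Zoom: hub centre at crop (201,171) → top pixel (252,176); knob upper right, pointer lower left at about crop (103,282). A steel/dark item at the bottom, about crop (190,345), is probably the mark. Next, check by projecting into both views.

```bash
python3 - <<'E'
from h import *
t=dict(np.load('pics/t0.npz'));s=dict(np.load('pics/s0.npz'))
tc=lambda x,y:(210+x/400*84-.5*0,140+y/400*84)
sc=lambda x,y:(220+(x-400)/4,160+y/4)
c=ray(t,tc(201,171),.091);print('hub',c,ray(s,sc(602,125),.091))
print('rim ctr',ray(t,tc(205,172),.087),ray(s,sc(602,145),.087))
for n,p,z in(('ptr?',(103,282),.088),('mark?',(190,335),.088),('mark2',(158,350),.088)):
    w=ray(t,tc(*p),z);d=w-c;print(n,w,np.hypot(*d[:2]),np.arctan2(d[1],d[0]),'scenecrop',(proj(s,w)-[220,160])*4+[400,0])
for p in((300,60),(310,80)):
    w=ray(t,tc(*p),.136);d=w-c;print('knob',w,np.hypot(*d[:2]),np.arctan2(d[1],d[0]))
print('knob scene',ray(s,sc(704,70),.136))
E
```

```text
hub [ 0.55950336 -0.0041617   0.091     ] [ 0.56480055 -0.00063296  0.091     ]
rim ctr [ 0.55984589 -0.00584975  0.087     ] [ 0.55742954 -0.00783426  0.087     ]
ptr? [0.51273233 0.03703218 0.088     ] 0.06232548262554572 2.419511661277227 scenecrop [478.96815946 143.63573715]
mark? [0.49030532 0.00054784 0.088     ] 0.06935812482728469 3.0736384681973394 scenecrop [496.51405035 205.80835085]
mark2 [0.48404617 0.01390635 0.088     ] 0.07759022019000796 2.90656986804155 scenecrop [469.01525281 198.11295088]
knob [ 0.5962309  -0.04419679  0.136     ] 0.054329733743324345 -0.8284595551342552
knob [ 0.5879604  -0.04814214  0.136     ] 0.0523839855187041 -0.9965058144669368
knob scene [ 0.59662256 -0.03872817  0.136     ]
```

{"name": "arm_command", "arguments": {"rows": [[[-0.3,-0.3,-0.6],0],[[-0.6,-0.65,-0.4],0],[[-0.6,-0.65,-0.3],0],[[-0.6,-0.65,0],0],[[-0.6,-0.65,0],0],[[-0.6,-0.65,0],0],[[-0.6,-0.65,0],0],[[-0.6,-0.65,0],0],[[-0.6,-0.65,0],0],[[-0.6,-0.65,0],0],[[-0.6,-0.65,0],0],[[-0.6,-0.65,0],0]], "jaw": 60}}

```text
time: 1.1
eef_pos: [0.3568, 0.268, 0.2828]
tool_rot: [-3.141, -0.001, 2.884]
force: [0.5, -0.2, -1.0]
grip_width: 0.0511
grasp_force: 0.0
```

{"name": "arm_command", "arguments": {"rows": [[[-0.6,-0.65,0],0],[[-0.6,-0.65,0],0],[[-0.6,-0.65,0],0],[[-0.6,-0.65,0],0],[[-0.6,-0.65,0],0],[[-0.6,-0.65,0],0],[[-0.4,-0.45,0],0],[[-0.2,-0.2,0],0],[[0,0,0],0.9],[[0,0,0],0.9],[[0,0,0],0.9],[[0,0,0],0.9]]}}

```text
time: 2.1
eef_pos: [0.4722, 0.0508, 0.2827]
tool_rot: [-3.141, -0.001, 2.519]
force: [0.1, -0.0, -0.1]
grip_width: 0.0512
grasp_force: 0.0
```

{"name": "arm_command", "arguments": {"rows": [[[0,0,0],0.95],[[0,0,0],0.95],[[0,0,0],0.95],[[0,0,0],0.95],[[0,0,0],0.95],[[0,0,0],0.95],[[0,0,0],0.95],[[0,0,0],0.95],[[0,0,0],0.95],[[0,0,0],0.95],[[0,0,0],0],[[0,0,0],0]]}}

```text
time: 3.1
eef_pos: [0.4723, 0.0511, 0.2829]
tool_rot: [-3.141, 0.0, 1.576]
force: [-0.2, 0.1, -0.5]
grip_width: 0.0515
grasp_force: 0.0
```

```bash
python3 - <<'E'
from h import *
s=state();print(s['time'],s['eef_pos'],s['tool_rot'],s['force'],s['grip_width'])
w=snap('wrist','w0');snap('top','t1');print(np.round(w['cam_to_world'],3).tolist(),w['intrinsics'])
E
```

```text
3.1 [0.47229506 0.05113105 0.28288662] [-3.14077817e+00  1.76156949e-04  1.57625217e+00] [-0.19913567  0.11216738 -0.51836712] 0.05145660300448424
[[1.0, 0.005, 0.001, 0.471], [0.005, -0.955, -0.295, 0.126], [-0.0, 0.295, -0.955, 0.426], [0.0, 0.0, 0.0, 1.0]] [[309.63295817   0.         252.56478487]
 [  0.         309.63295817 191.36169654]
 [  0.           0.           1.        ]]
```

View pics/w0.png

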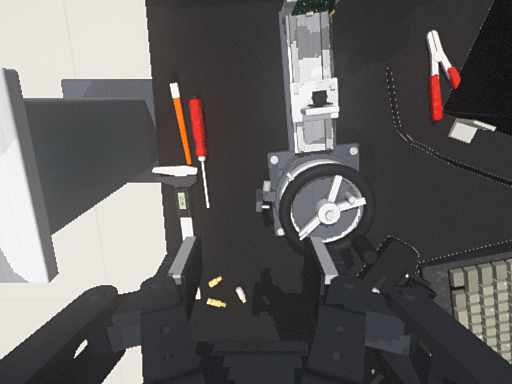

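Wrist view: hub at (329,212), bracket/mark at about (268,195), knob at about (367,250), between the fingers and the keyboard. Zoom in for exact pixels.

```bash
python3 - <<'E'
from h import *
a=cv2.imread('pics/w0.png')[140:280,245:405]
cv2.imwrite('pics/z1.png',cv2.convertScaleAbs(cv2.resize(a,(640,560),interpolation=3),alpha=1.8,beta=10))
E
```

```text
(no output)
```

View pics/z1.png

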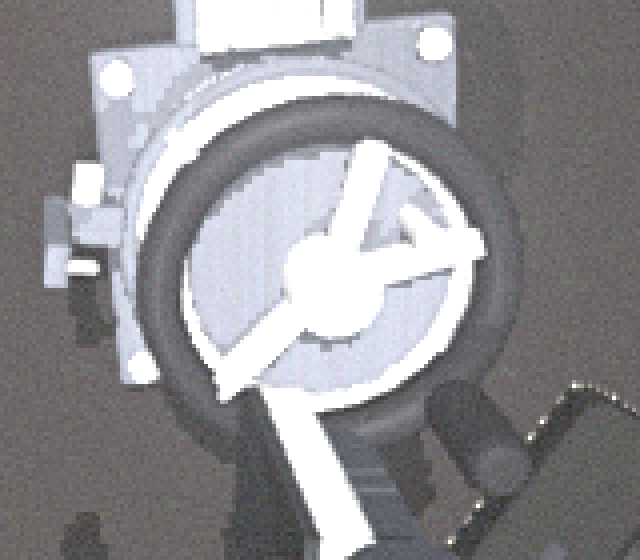

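Zoom: mark finger tip at crop (98,268), pointer at about (140,136), drive pin at (408,215), knob top centre at (500,468).

```bash
python3 - <<'E'
from h import *
w=dict(np.load('pics/w0.npz'))
f=lambda x,y:(245+x/4-.4,140+y/4-.4)
c=ray(w,f(335,287),.091);rim=ray(w,f(329,275),.087)
print('hub',c,'rim',rim)
for n,p,z in(('mark',(98,268),.087),('ptr',(140,136),.087),('bolt',(87,183),.087),('knob',(500,468),.136),('knobfoot',(455,402),.100)):
    q=ray(w,f(*p),z);d=q-rim;print(n,q,np.hypot(*d[:2]),np.arctan2(d[1],d[0]))
for n,T,v in(('t0',0,'t'),):
    pass
E
```

```text
hub [ 0.55904914 -0.00079367  0.091     ] rim [0.55806398 0.00140975 0.087     ]
mark [0.4907126  0.00320529 0.087     ] 0.06737530925621339 3.114939747389685
ptr [0.50169352 0.04275329 0.087     ] 0.06990648593836847 2.508783821827904
bolt [0.48703385 0.02890909 0.087     ] 0.07616753217213942 2.7722123725346903
knob [ 0.59438118 -0.03410218  0.136     ] 0.05079405835475791 -0.7741877170126491
knobfoot [ 0.59418679 -0.03272855  0.1       ] 0.049701923715717015 -0.7571608594002437
```

{"name": "arm_command", "arguments": {"rows": [[[-0.4,0.6,0],-0.05],[[-0.5,0.7,0],0],[[-0.5,0.7,0],0],[[-0.4,0.6,0],0],[[-0.38,0.47,0],0],[[0,0,0.6],0],[[0,0,0.7],0],[[0,0,0.7],0],[[0,0,0.5],0],[[0,0,0.3],0],[[0,0,0],0],[[0,0,0],0]]}}

```text
time: 4.2
eef_pos: [0.5961, -0.0351, 0.1712]
tool_rot: [-3.141, 0.0, 1.58]
force: [-0.0, 0.3, 0.1]
grip_width: 0.0511
grasp_force: 0.0
```

```bash
python3 - <<'E'
from h import *
s=state();print(s['time'],s['eef_pos'],s['tool_rot'],s['force'],s['grip_width'])
w=snap('wrist','w1');t=snap('scene','s1')
cv2.imwrite('pics/z2.png',np.hstack([cv2.resize(w['frame'][180:384,130:390],(500,392)),cv2.resize(t['frame'][120:260,210:310],(280,392))])[:,:,::-1]*1)
E
```

```text
4.2 [ 0.59606435 -0.03506609  0.17116078] [-3.14086146e+00  3.59582039e-04  1.57955010e+00] [-0.02136367  0.30791983  0.13400748] 0.05107287658747851
```

View pics/z2.png

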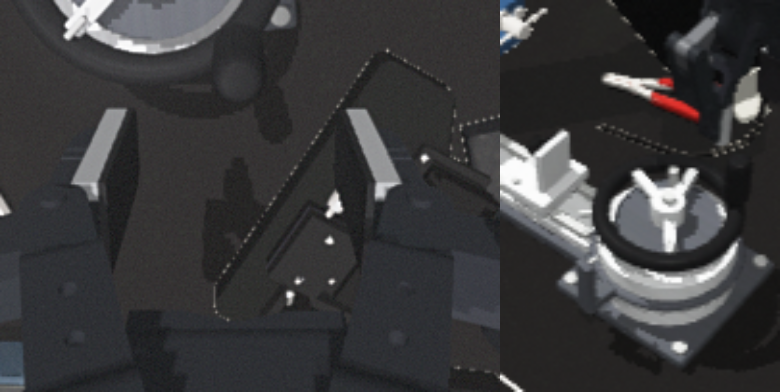

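Knob top at crop (240,75) → wrist pixel (255,219), centred between the fingers in x. Check it by ray.

```bash
python3 - <<'E'
from h import *
w=dict(np.load('pics/w1.npz'));print(ray(w,(254.8,219),.136))
E
```

```text
[ 0.59636214 -0.03273491  0.136     ]
```

{"name": "arm_command", "arguments": {"rows": [[[0.04,0,0.4],0],[[0,0,0.5],0],[[0,0,0.5],0],[[0,0,0.33],0],[[0,0,0],0],[[0,0,0],0]]}}

```text
time: 4.8
eef_pos: [0.5964, -0.0336, 0.1026]
tool_rot: [3.141, 0.0, 1.579]
force: [1.4, -0.0, -0.7]
grip_width: 0.051
grasp_force: 0.0
```

{"name": "arm_command", "arguments": {"rows": [[[0,0,0],0],[[0,0,0],0],[[0,0,0],0],[[0,0,0],0],[[0,0,0],0],[[0,0,0],0],[[0,0,0],0],[[0,0,0],0]], "jaw": 0}}

```text
time: 5.47
eef_pos: [0.5973, -0.0337, 0.1036]
tool_rot: [3.139, -0.0, 1.579]
force: [-0.9, 0.8, 5.9]
grip_width: 0.0172
grasp_force: 58.6
```

```bash
cat >> h.py <<'E'
C=np.array([.5595,-.0005])
def arc(t0,t1,n,R=.0503,p0=None,C=C):
    th=np.linspace(t0,t1,n+1);P=C+R*np.c_[np.cos(th),np.sin(th)]
    if p0 is not None:P[0]=p0
    D=np.diff(P,axis=0)/.04   # tool x=+y, tool y=+x, yaw offset .008
    y=1.58;tx=np.array([np.cos(y),np.sin(y)]);ty=np.array([np.sin(y),-np.cos(y)])
    print([[[round(d@tx,3),round(d@ty,3),0],0] for d in D])
def where():
    s=state();d=s['eef_pos'][:2]-C;th=np.arctan2(d[1],d[0]);F=s['force']
    print('t%.2f'%s['time'],s['eef_pos'].round(4),'R%.4f th%.4f'%(np.hypot(*d),th),'Ft%.2f Fr%.2f Fz%.2f'%(-F[0]*np.sin(th)+F[1]*np.cos(th),F[0]*np.cos(th)+F[1]*np.sin(th),F[2]))
E
python3 -c "
from h import *
where();arc(-.72,-.12,8)"
```

```text
t5.47 [ 0.5973 -0.0337  0.1036] R0.0503 th-0.7198 Ft0.00 Fr-1.17 Fz5.85
[[[np.float64(0.073), np.float64(0.06), 0], 0], [[np.float64(0.077), np.float64(0.055), 0], 0], [[np.float64(0.081), np.float64(0.049), 0], 0], [[np.float64(0.084), np.float64(0.042), 0], 0], [[np.float64(0.087), np.float64(0.036), 0], 0], [[np.float64(0.09), np.float64(0.029), 0], 0], [[np.float64(0.092), np.float64(0.023), 0], 0], [[np.float64(0.093), np.float64(0.016), 0], 0]]
```

{"name": "arm_command", "arguments": {"rows": [[[0.073,0.06,0],0],[[0.077,0.055,0],0],[[0.081,0.049,0],0],[[0.084,0.042,0],0],[[0.087,0.036,0],0],[[0.09,0.029,0],0],[[0.092,0.023,0],0],[[0.093,0.016,0],0]]}}

```text
time: 6.13
eef_pos: [0.6093, -0.0087, 0.1036]
tool_rot: [3.139, 0.002, 1.577]
force: [-0.9, -1.4, 5.4]
grip_width: 0.0173
grasp_force: 58.7
```

```bash
sed -i 's/round(d@tx,3),round(d@ty,3)/float(round(d@tx,3)),float(round(d@ty,3))/' h.py; python3 -c "
from h import *
where();arc(-.12,.6,9)"
```

```text
t6.13 [ 0.6093 -0.0087  0.1036] R0.0504 th-0.1638 Ft-1.53 Fr-0.67 Fz5.43
[[[0.1, 0.009, 0], 0], [[0.101, 0.001, 0], 0], [[0.1, -0.007, 0], 0], [[0.099, -0.015, 0], 0], [[0.098, -0.023, 0], 0], [[0.096, -0.031, 0], 0], [[0.093, -0.038, 0], 0], [[0.09, -0.046, 0], 0], [[0.086, -0.053, 0], 0]]
```

{"name": "arm_command", "arguments": {"rows": [[[0.1,0.009,0],0],[[0.101,0.001,0],0],[[0.1,-0.007,0],0],[[0.099,-0.015,0],0],[[0.098,-0.023,0],0],[[0.096,-0.031,0],0],[[0.093,-0.038,0],0],[[0.09,-0.046,0],0],[[0.086,-0.053,0],0]]}}

```text
time: 6.88
eef_pos: [0.6021, 0.0268, 0.1037]
tool_rot: [3.136, 0.002, 1.578]
force: [1.9, -2.0, 5.1]
grip_width: 0.017
grasp_force: 58.5
```

```bash
python3 -c "
from h import *
where();arc(.6,.8,5);arc(.8,1.1,12)"
```

```text
t6.88 [0.6021 0.0268 0.1037] R0.0506 th0.5695 Ft-2.73 Fr0.48 Fz5.06
[[[0.041, -0.029, 0], 0], [[0.04, -0.03, 0], 0], [[0.039, -0.032, 0], 0], [[0.037, -0.034, 0], 0], [[0.036, -0.035, 0], 0]]
[[[0.022, -0.023, 0], 0], [[0.021, -0.023, 0], 0], [[0.021, -0.024, 0], 0], [[0.02, -0.024, 0], 0], [[0.019, -0.025, 0], 0], [[0.019, -0.025, 0], 0], [[0.018, -0.026, 0], 0], [[0.018, -0.026, 0], 0], [[0.017, -0.027, 0], 0], [[0.016, -0.027, 0], 0], [[0.016, -0.027, 0], 0], [[0.015, -0.028, 0], 0]]
```

{"name": "arm_command", "arguments": {"rows": [[[0.041,-0.029,0],0],[[0.04,-0.03,0],0],[[0.039,-0.032,0],0],[[0.037,-0.034,0],0],[[0.036,-0.035,0],0],[[0,0,0],0],[[0,0,0],0]]}}

```text
time: 7.47
eef_pos: [0.5954, 0.0353, 0.1036]
tool_rot: [3.137, 0.0, 1.579]
force: [1.1, -1.2, 6.1]
grip_width: 0.0173
grasp_force: 58.7
```

```bash
python3 -c "
from h import *
where()
for a in np.arange(.8,1.6,.1):arc(a,a+.1,3)"
```

```text
t7.47 [0.5954 0.0353 0.1036] R0.0507 th0.7846 Ft-1.67 Fr-0.08 Fz6.11
[[[0.029, -0.03, 0], 0], [[0.028, -0.031, 0], 0], [[0.027, -0.032, 0], 0]]
[[[0.026, -0.033, 0], 0], [[0.025, -0.034, 0], 0], [[0.024, -0.035, 0], 0]]
[[[0.022, -0.035, 0], 0], [[0.021, -0.036, 0], 0], [[0.02, -0.037, 0], 0]]
[[[0.019, -0.037, 0], 0], [[0.017, -0.038, 0], 0], [[0.016, -0.039, 0], 0]]
[[[0.015, -0.039, 0], 0], [[0.014, -0.04, 0], 0], [[0.012, -0.04, 0], 0]]
[[[0.011, -0.04, 0], 0], [[0.01, -0.041, 0], 0], [[0.008, -0.041, 0], 0]]
[[[0.007, -0.041, 0], 0], [[0.005, -0.042, 0], 0], [[0.004, -0.042, 0], 0]]
[[[0.003, -0.042, 0], 0], [[0.001, -0.042, 0], 0], [[-0.0, -0.042, 0], 0]]
```

{"name": "arm_command", "arguments": {"rows": [[[0.029,-0.03,0],0],[[0.028,-0.031,0],0],[[0.027,-0.032,0],0],[[0,0,0],0]]}}

```text
time: 7.8
eef_pos: [0.5917, 0.0387, 0.1036]
tool_rot: [3.137, 0.0, 1.579]
force: [1.7, -1.5, 5.2]
grip_width: 0.0171
grasp_force: 58.6
```

```bash
python3 -c "
from h import *
where()"
```

```text
t7.80 [0.5917 0.0387 0.1036] R0.0507 th0.8837 Ft-2.26 Fr-0.13 Fz5.25
```

{"name": "arm_command", "arguments": {"rows": [[[0.026,-0.033,0],0],[[0.025,-0.034,0],0],[[0.024,-0.035,0],0],[[0,0,0],0]]}}

```text
time: 8.13
eef_pos: [0.5875, 0.0418, 0.1036]
tool_rot: [3.137, 0.0, 1.579]
force: [1.6, -2.1, 4.9]
grip_width: 0.0171
grasp_force: 58.7
```

{"name": "arm_command", "arguments": {"rows": [[[0.022,-0.035,0],0],[[0.021,-0.036,0],0],[[0.02,-0.037,0],0],[[0,0,0],0]]}}

```text
time: 8.47
eef_pos: [0.5833, 0.0443, 0.1036]
tool_rot: [3.137, 0.0, 1.579]
force: [1.8, -1.4, 6.5]
grip_width: 0.0172
grasp_force: 58.7
```

{"name": "arm_command", "arguments": {"rows": [[[0.019,-0.037,0],0],[[0.017,-0.038,0],0],[[0.016,-0.039,0],0],[[0,0,0],0]]}}

```text
time: 8.8
eef_pos: [0.5787, 0.0465, 0.1036]
tool_rot: [3.137, 0.0, 1.579]
force: [2.1, -1.7, 6.3]
grip_width: 0.0173
grasp_force: 58.7
```

{"name": "arm_command", "arguments": {"rows": [[[0.015,-0.039,0],0],[[0.014,-0.04,0],0],[[0.012,-0.04,0],0],[[0,0,0],0]]}}

```text
time: 9.13
eef_pos: [0.574, 0.0481, 0.1036]
tool_rot: [3.137, 0.0, 1.579]
force: [1.7, -0.6, 6.5]
grip_width: 0.0168
grasp_force: 58.6
```

{"name": "arm_command", "arguments": {"rows": [[[0.011,-0.04,0],0],[[0.01,-0.041,0],0],[[0.008,-0.041,0],0],[[0,0,0],0]]}}

```text
time: 9.47
eef_pos: [0.5692, 0.0493, 0.1036]
tool_rot: [3.136, -0.0, 1.579]
force: [2.1, -1.4, 6.3]
grip_width: 0.0173
grasp_force: 58.6
```

{"name": "arm_command", "arguments": {"rows": [[[0.007,-0.041,0],0],[[0.005,-0.042,0],0],[[0.004,-0.042,0],0],[[0,0,0],0]]}}

```text
time: 9.8
eef_pos: [0.5667, 0.0495, 0.1039]
tool_rot: [3.13, 0.001, 1.579]
force: [7.5, -1.5, 1.7]
grip_width: 0.0174
grasp_force: 58.5
```

{"name": "arm_command", "arguments": {"rows": [[[0.003,-0.03,0],0],[[0.002,-0.03,0],0],[[0,0,0],0],[[0,0,0],0]]}}

```text
time: 10.13
eef_pos: [0.5657, 0.0495, 0.104]
tool_rot: [3.127, 0.001, 1.578]
force: [11.0, -3.1, -0.1]
grip_width: 0.0169
grasp_force: 58.5
```

```bash
python3 -c "
from h import *
where()"
```

```text
t10.13 [0.5657 0.0495 0.104 ] R0.0504 th1.4470 Ft-11.28 Fr-1.73 Fz-0.13
```

{"name": "arm_command", "arguments": {"rows": [[[0.002,-0.03,0],0],[[0,0,0],0],[[0,0,0],0],[[0,0,0],0],[[0,0,0],0]]}}

```text
time: 10.55
eef_pos: [0.5652, 0.0496, 0.1041]
tool_rot: [3.126, 0.001, 1.578]
force: [11.6, -2.3, -1.6]
grip_width: 0.0172
grasp_force: 58.5
```

```bash
python3 -c "
from h import *
where();
for a,b,n in((1.33,.93,8),(.93,.33,9),(.33,.13,5)):arc(a,b,n)"
```

```text
t10.55 [0.5652 0.0496 0.1041] R0.0504 th1.4570 Ft-11.79 Fr-0.95 Fz-1.59
[[[-0.017, 0.061, 0], 0], [[-0.02, 0.06, 0], 0], [[-0.023, 0.058, 0], 0], [[-0.026, 0.057, 0], 0], [[-0.029, 0.056, 0], 0], [[-0.032, 0.054, 0], 0], [[-0.034, 0.053, 0], 0], [[-0.037, 0.051, 0], 0]]
[[[-0.053, 0.065, 0], 0], [[-0.057, 0.061, 0], 0], [[-0.061, 0.057, 0], 0], [[-0.065, 0.053, 0], 0], [[-0.068, 0.049, 0], 0], [[-0.071, 0.044, 0], 0], [[-0.074, 0.039, 0], 0], [[-0.077, 0.034, 0], 0], [[-0.079, 0.029, 0], 0]]
[[[-0.048, 0.015, 0], 0], [[-0.049, 0.013, 0], 0], [[-0.049, 0.011, 0], 0], [[-0.049, 0.009, 0], 0], [[-0.05, 0.007, 0], 0]]
```

{"name": "arm_command", "arguments": {"rows": [[[0.001,-0.02,0],0],[[0,0,0],0],[[0,0,0],0],[[0,0,0],0]]}}

```text
time: 10.88
eef_pos: [0.5649, 0.0496, 0.1041]
tool_rot: [3.125, 0.002, 1.578]
force: [12.0, -1.9, -3.0]
grip_width: 0.0172
grasp_force: 58.5
```

```bash
python3 -c "
from h import *
where()"
```

```text
t10.88 [0.5649 0.0496 0.1041] R0.0503 th1.4639 Ft-12.18 Fr-0.63 Fz-2.97
```

```bash
python3 -c "
from h import *
arc(1.587,.95,12,p0=(.5587,.0498));arc(.95,.3,12)"
```

```text
[[[-0.001, 0.066, 0], 0], [[-0.005, 0.067, 0], 0], [[-0.008, 0.066, 0], 0], [[-0.012, 0.066, 0], 0], [[-0.015, 0.065, 0], 0], [[-0.019, 0.064, 0], 0], [[-0.022, 0.063, 0], 0], [[-0.025, 0.062, 0], 0], [[-0.029, 0.06, 0], 0], [[-0.032, 0.059, 0], 0], [[-0.035, 0.057, 0], 0], [[-0.038, 0.055, 0], 0]]
[[[-0.042, 0.054, 0], 0], [[-0.044, 0.052, 0], 0], [[-0.047, 0.049, 0], 0], [[-0.05, 0.046, 0], 0], [[-0.052, 0.044, 0], 0], [[-0.055, 0.041, 0], 0], [[-0.057, 0.038, 0], 0], [[-0.059, 0.035, 0], 0], [[-0.06, 0.031, 0], 0], [[-0.062, 0.028, 0], 0], [[-0.063, 0.025, 0], 0], [[-0.065, 0.021, 0], 0]]
```

{"name": "arm_command", "arguments": {"rows": [[[-0.001,0.066,0],0],[[-0.005,0.067,0],0],[[-0.008,0.066,0],0],[[-0.012,0.066,0],0],[[-0.015,0.065,0],0],[[-0.019,0.064,0],0],[[-0.022,0.063,0],0],[[-0.025,0.062,0],0],[[-0.029,0.06,0],0],[[-0.032,0.059,0],0],[[-0.035,0.057,0],0],[[-0.038,0.055,0],0]]}}

```text
time: 11.88
eef_pos: [0.5879, 0.0417, 0.1033]
tool_rot: [-3.141, -0.002, 1.579]
force: [-1.0, -0.4, 10.4]
grip_width: 0.0175
grasp_force: 60.0
```

{"name": "arm_command", "arguments": {"rows": [[[-0.042,0.054,0],0],[[-0.044,0.052,0],0],[[-0.047,0.049,0],0],[[-0.05,0.046,0],0],[[-0.052,0.044,0],0],[[-0.055,0.041,0],0],[[-0.057,0.038,0],0],[[-0.059,0.035,0],0],[[-0.06,0.031,0],0],[[-0.062,0.028,0],0],[[-0.063,0.025,0],0],[[-0.065,0.021,0],0]]}}

```text
time: 12.88
eef_pos: [0.6067, 0.018, 0.1034]
tool_rot: [-3.141, -0.005, 1.581]
force: [-0.6, 2.8, 9.6]
grip_width: 0.0175
grasp_force: 60.1
```

```bash
python3 - <<'E'
from h import *
where();w=snap('wrist','w3');t=snap('top','t3');s=snap('scene','s3')
cv2.imwrite('pics/z3.png',cv2.convertScaleAbs(np.hstack([cv2.resize(t['frame'][150:224,210:294],(400,352),interpolation=3),cv2.resize(s['frame'][175:255,220:300],(352,352),interpolation=3)])[:,:,::-1],alpha=1.5))
print(proj(w,(.4907,.0032,.087)))
E
```

```text
t12.88 [0.6067 0.018  0.1034] R0.0507 th0.3741 Ft2.81 Fr0.49 Fz9.63
[ 52.96913724 257.29510718]
```

View pics/z3.png

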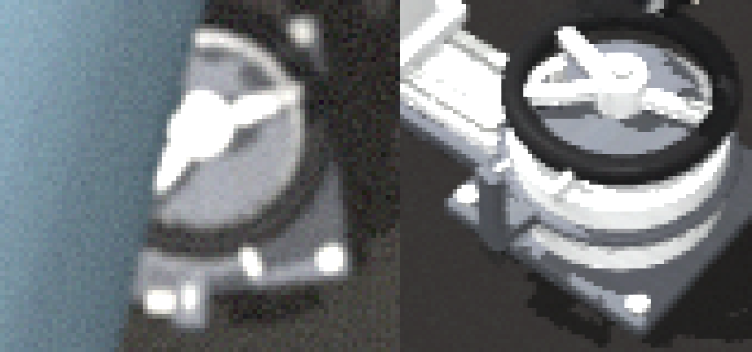

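Top: pointer at crop (252,262), bracket finger at (190,297). Scene: pointer at crop (567,183), finger tip near (505,172). Now the wrist crop, which is sharper.

```bash
python3 - <<'E'
from h import *
a=cv2.imread('pics/w3.png')[200:300,0:130]
cv2.imwrite('pics/z4.png',cv2.convertScaleAbs(cv2.resize(a,(780,600),interpolation=3),alpha=1.7))
w=dict(np.load('pics/w3.npz'));print(proj(w,(.4974,-.0235,.087)))
E
```

```text
[ 72.00328116 297.10432772]
```

View pics/z4.png

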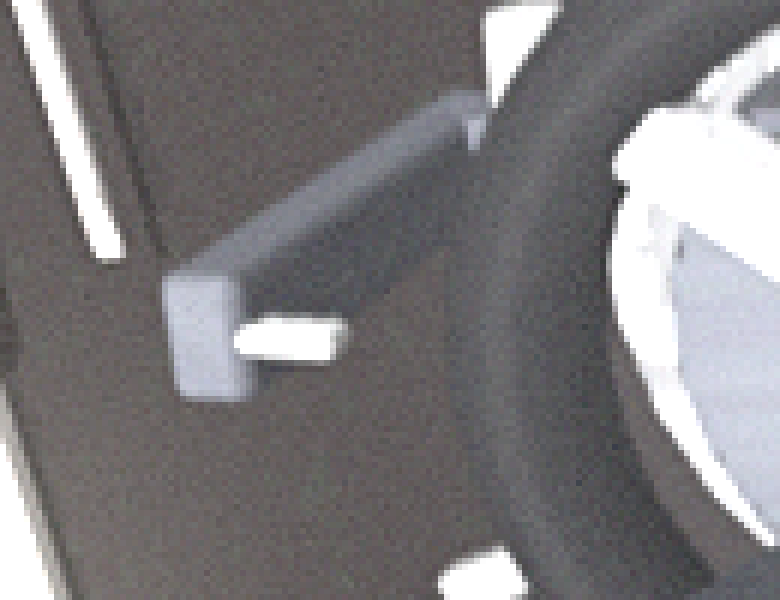

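Wrist: finger tip at crop (347,337), pointer tip at about (440,582). Compute the angles.

```bash
python3 - <<'E'
from h import *
w=dict(np.load('pics/w3.npz'));t=dict(np.load('pics/t3.npz'));s=dict(np.load('pics/s3.npz'))
W=lambda x,y:(x/6-.4,200+y/6-.4);T=lambda x,y:(210+x/400*84-.4,150+y/352*74-.4);S=lambda x,y:(220+(x-400)/4.4-.4,175+y/4.4-.4)
for z in(.083,.087,.091):
  for n,r,f,m,p in(('w',w,W,(347,337),(440,582)),('t',t,T,(190,285),(255,275)),('s',s,S,(507,174),(567,187))):
    M=ray(r,f(*m),z)[:2];P=ray(r,f(*p),z)[:2]
    a=[np.arctan2(*(q-C)[::-1])%(2*np.pi) for q in(M,P)]
    print(z,n,M.round(4),P.round(4),'R',np.round([np.hypot(*(M-C)),np.hypot(*(P-C))],4),'ang',np.round(a,3),'d',np.linalg.norm(P-M).round(4))
E
```

```text
0.083 w [0.4907 0.002 ] [ 0.4953 -0.026 ] R [0.0689 0.0691] ang [3.105 3.52 ] d 0.0284
0.083 t [0.4925 0.0014] [ 0.4967 -0.026 ] R [0.067  0.0678] ang [3.113 3.527] d 0.0277
0.083 s [ 0.488  -0.0011] [ 0.5018 -0.0258] R [0.0715 0.0629] ang [3.15  3.554] d 0.0283
0.087 w [0.4934 0.0042] [ 0.498  -0.0231] R [0.0662 0.0655] ang [3.07  3.494] d 0.0277
0.087 t [0.4921 0.0014] [ 0.4962 -0.0259] R [0.0674 0.0682] ang [3.114 3.523] d 0.0276
0.087 s [ 0.4858 -0.0036] [ 0.4996 -0.0281] R [0.0738 0.066 ] ang [3.183 3.572] d 0.0281
0.091 w [0.4962 0.0064] [ 0.5007 -0.0202] R [0.0636 0.062 ] ang [3.033 3.465] d 0.027
0.091 t [0.4916 0.0013] [ 0.4958 -0.0258] R [0.0679 0.0686] ang [3.115 3.519] d 0.0274
0.091 s [ 0.4836 -0.006 ] [ 0.4973 -0.0304] R [0.0761 0.069 ] ang [3.214 3.589] d 0.0279
```

```bash
python3 -c "
from h import *
arc(.3,.06,6)"
```

```text
[[[-0.048, 0.013, 0], 0], [[-0.049, 0.012, 0], 0], [[-0.049, 0.01, 0], 0], [[-0.05, 0.008, 0], 0], [[-0.05, 0.006, 0], 0], [[-0.05, 0.004, 0], 0]]
```

{"name": "arm_command", "arguments": {"rows": [[[-0.048,0.013,0],0],[[-0.049,0.012,0],0],[[-0.049,0.01,0],0],[[-0.05,0.008,0],0],[[-0.05,0.006,0],0],[[-0.05,0.004,0],0],[[0,0,0],0],[[0,0,0],0]]}}

```text
time: 13.7
eef_pos: [0.6096, 0.0058, 0.1035]
tool_rot: [3.14, -0.004, 1.58]
force: [1.0, 2.1, 8.6]
grip_width: 0.0171
grasp_force: 60.0
```

```bash
python3 - <<'E'
from h import *
where();w=snap('wrist','w5');t=snap('top','t5');s=snap('scene','s5')
print(proj(w,(.4934,.0042,.087)),proj(t,(.492,.001,.087)),proj(s,(.4934,.0042,.087)))
wc=w['frame'][220:300,0:90]; 
cv2.imwrite('pics/z5.png',cv2.convertScaleAbs(np.hstack([cv2.resize(wc,(495,440),interpolation=3),cv2.resize(t['frame'][188:223,232:262],(257,300),interpolation=3).__class__(cv2.copyMakeBorder(cv2.resize(t['frame'][190:222,236:260],(300,400),interpolation=3),0,40,0,0,0)) if False else cv2.resize(t['frame'][190:225,234:258],(302,440),interpolation=3)])[:,:,::-1],alpha=1.6))
E
```

```text
t13.70 [0.6096 0.0058 0.1035] R0.0505 th0.1254 Ft1.95 Fr1.21 Fz8.58
[ 48.19083064 236.56507331] [249.67637181 209.55925309] [243.99631997 209.94143019]
```

View pics/z5.png

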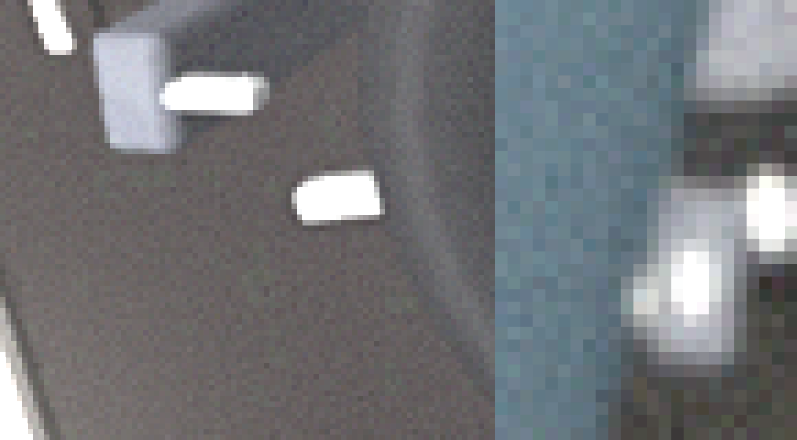

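Wrist: finger bar from crop (160,92) to tip (262,92); pointer bar with tip at (293,203). Both are clear, so I segment them numerically.

```bash
cat >> h.py <<'E'
def gap(w,guess,view='wrist'):
    g=w['frame'].min(2);m=(g>150).astype(np.uint8);m[:, 130:]=0
    n,l,st,ce=cv2.connectedComponentsWithStats(m)
    out=[]
    for i in range(1,n):
        if 25<st[i,4]<400 and abs(ce[i]-guess).max()<45:
            ys,xs=np.nonzero(l==i);P=np.c_[xs,ys].astype(float);c=P.mean(0)
            u=np.linalg.svd(P-c)[2][0] if 0 else cv2.PCACompute(P,None)[1][0]
            u=u*np.sign(u[0]);k=(P-c)@u
            out.append((c,c+u*(k.min()-.5),c+u*(k.max()+.5),st[i,4]))
    for o in out:print('blob',*[np.round(v,1) for v in o])
    return out
def ang(w,px,z=.087):
    q=ray(w,px,z)[:2];d=q-C;return q.round(4),round(float(np.hypot(*d)),4),round(float(np.arctan2(d[1],d[0])%(2*np.pi)),4)
E
python3 - <<'E'
from h import *
w=dict(np.load('pics/w5.npz'))
for o in gap(w,proj(w,(.4934,.0,.087))):print(ang(w,o[1]),ang(w,o[0]),ang(w,o[2]))
E
```

```text
blob [  5.  212.2] [ -1.7 191. ] [ 10.3 229.1] 141
blob [ 37.8 236.6] [ 29.5 236.7] [ 45.5 236.5] 90
blob [ 60.8 255.6] [ 53.3 256.3] [ 68.4 254.8] 100
(array([0.4715, 0.0308]), 0.0934, 2.7995) (array([0.4724, 0.0187]), 0.0892, 2.9252) (array([0.4731, 0.0086]), 0.0869, 3.0365)
(array([0.4828, 0.004 ]), 0.0768, 3.0829) (array([0.4875, 0.0041]), 0.0721, 3.0774) (array([0.4919, 0.0042]), 0.0678, 3.0715)
(array([ 0.4941, -0.0082]), 0.0659, 3.259) (array([ 0.4985, -0.0077]), 0.0614, 3.2592) (array([ 0.5029, -0.0072]), 0.057, 3.2594)
```

```bash
python3 -c "
from h import *
arc(.06,-.10,6)"
```

```text
[[[-0.034, 0.001, 0], 0], [[-0.034, 0.0, 0], 0], [[-0.034, -0.001, 0], 0], [[-0.034, -0.001, 0], 0], [[-0.033, -0.002, 0], 0], [[-0.033, -0.003, 0], 0]]
```

{"name": "arm_command", "arguments": {"rows": [[[-0.034,0.001,0],0],[[-0.034,0.0,0],0],[[-0.034,-0.001,0],0],[[-0.034,-0.001,0],0],[[-0.033,-0.002,0],0],[[-0.033,-0.003,0],0],[[0,0,0],0],[[0,0,0],0]]}}

```text
time: 14.52
eef_pos: [0.6099, -0.0022, 0.1035]
tool_rot: [3.139, -0.004, 1.58]
force: [1.8, 2.8, 8.3]
grip_width: 0.0172
grasp_force: 59.9
```

```bash
python3 - <<'E'
from h import *
where();w=snap('wrist','w6');snap('top','t6');snap('scene','s6')
for o in gap(w,proj(w,(.4934,.0,.087))):print(ang(w,o[1]),ang(w,o[0]),ang(w,o[2]))
E
```

```text
t14.52 [ 0.6099 -0.0022  0.1035] R0.0504 th-0.0336 Ft2.81 Fr1.75 Fz8.27
blob [  3.7 207.6] [ -1.4 190.9] [  7.7 220.6] 107
blob [ 34.2 223.7] [ 25.5 223.8] [ 43.5 223.6] 92
blob [ 54.8 227.3] [ 46.4 226.6] [ 62.7 227.9] 112
(array([0.472 , 0.0229]), 0.0905, 2.88) (array([0.4726, 0.0134]), 0.088, 2.9832) (array([0.4731, 0.0057]), 0.0866, 3.0697)
(array([0.4826, 0.0039]), 0.0771, 3.0843) (array([0.4874, 0.004 ]), 0.0722, 3.0794) (array([0.4926, 0.0041]), 0.0671, 3.0733)
(array([0.4938, 0.0023]), 0.0657, 3.0994) (array([0.4984, 0.0019]), 0.0611, 3.1022) (array([0.5028, 0.0016]), 0.0567, 3.1052)
```

```bash
python3 - <<'E'
from h import *
w=dict(np.load('pics/w6.npz'))
print(w['frame'][216:236,24:66].min(2)[:, ::1])if 0 else None
np.set_printoptions(linewidth=250)
print(w['frame'][216:236,30:62].min(2))
E
```

```text
[[ 54  54  55  57  57  57  55  54  51  55  54  54  58  62  55  61  52  55  53  56  57  53  54  52  50  58  55  53  53  60  59  57]
 [ 55  57  54  56  54  52  55  57  53  55  54  51  57  56  56  54  58  55  53  50  56  53  53  51  50  56  51  57  61  58  61  59]
 [ 51  55  53  51  50  58  48  55  51  56  51  54  53  52  55  54  59  55  54  56  52  52  56  53  56  54  60  58  59  63  56  61]
 [ 44  55  54  54  53  53  54  51  55  51  49  50  51  58  51  52  52  51  55  54  56  51  57  55  62  55  57  61  63  55  57  62]
 [ 86  95  97  95  96  84  85  84  82  73  74  71  72  88  64  53  54  51  56  51  52  53  61  61  56  61  63  59  60  62  57  56]
 [166 165 167 164 162 159 158 158 155 136 131 134 133 155 101  66  52  50  49  54  53  54  55  56  60  55  59  59  55  56  58  55]
 [216 211 206 204 199 194 192 190 185 183 184 176 155 137 113  81  51  50  49  58  68  68  67  67  65  65  62  59  60  58  63  66]
 [239 241 239 239 237 238 237 236 233 234 234 209 145 109  95  88  54  50  70  99 117 118 117 117 115 115 102 103  96  99 101 104]
 [240 241 241 240 240 240 241 240 239 239 242 223 15
[... 820 characters left out ...]
246 247 248 247 245 247 247 247 248 246 248]
 [ 55  55  49  55  58  61  60  60  60  59  59  59  60  60  58  57  52  59 100  99 103 117 121 122 125 126 143 155 153 160 160 169]
 [ 57  53  58  58  58  57  58  59  57  61  64  58  61  62  57  58  52  54  53  48  52  50  53  56  56  54  59  65  59  64  62  64]
 [ 56  58  62  63  58  59  58  61  59  63  59  54  61  56  58  63  60  57  53  57  55  54  55  55  52  53  57  55  56  53  52  54]
 [ 59  63  56  62  61  58  58  61  59  58  60  60  58  58  60  58  62  60  57  60  59  57  57  57  57  60  60  58  63  57  61  59]
 [ 61  58  62  58  61  60  59  58  61  61  61  57  59  59  56  61  55  60  62  59  57  59  59  58  56  57  59  61  59  56  61  65]]
```

{"name": "arm_command", "arguments": {"rows": [[[-0.026,-0.002,0],0],[[-0.026,-0.003,0],0],[[0,0,0],0],[[0,0,0],0],[[0,0,0],0]]}}

```text
time: 15.08
eef_pos: [0.6098, -0.0042, 0.1035]
tool_rot: [3.139, -0.004, 1.58]
force: [1.8, 2.8, 7.4]
grip_width: 0.0172
grasp_force: 59.9
```

```bash
python3 - <<'E'
from h import *
where();w=snap('wrist','w7')
for o in gap(w,proj(w,(.4934,.0,.087)))[1:]:print(ang(w,o[1]),ang(w,o[0]),ang(w,o[2]))
np.set_printoptions(linewidth=250)
print(w['frame'][212:232,30:62].min(2))
E
```

```text
t15.08 [ 0.6098 -0.0042  0.1035] R0.0504 th-0.0744 Ft2.90 Fr1.59 Fz7.40
blob [  3.6 206. ] [ -1.4 189.9] [  7.3 218.1] 101
blob [ 53.5 219.8] [ 45.3 219.2] [ 61.7 220.3] 117
blob [ 34.2 220.3] [ 24.5 220.2] [ 43.5 220.4] 90
(array([0.494 , 0.0047]), 0.0657, 3.0628) (array([0.4984, 0.0044]), 0.0613, 3.0618) (array([0.5029, 0.0041]), 0.0568, 3.0607)
(array([0.4823, 0.004 ]), 0.0773, 3.0833) (array([0.4877, 0.004 ]), 0.072, 3.0795) (array([0.4928, 0.0039]), 0.0669, 3.0751)
[[ 52  58  55  53  51  52  54  57  54  53  56  51  54  52  51  52  55  54  54  56  55  55  51  53  53  53  55  54  55  51  58  55]
 [ 53  51  53  51  52  54  49  54  58  53  57  51  54  52  56  57  56  55  53  52  51  50  49  48  49  54  51  49  50  56  61  57]
 [ 52  55  53  54  52  51  53  54  52  49  52  52  55  52  55  55  50  50  52  52  54  55  51  45  48  50  50  53  54  56  54  57]
 [ 49  52  49  49  51  51  51  51  52  50  54  50  50  51  47  47  48  51  61  86  95  96  87  82  81  76  78  76  95  69  65  60]
 [ 55  69  71  63  63  61  56  55  55  55  50  52  47  52  46  47  72 112 136 169 173 171 163 165 160
[... 1295 characters left out ...]
 52  56  56  57  57  57  54  49  53  57  54]
 [ 53  49  52  51  51  60  60  58  60  58  59  59  59  60  59  55  59  58  59  58  57  56  55  55  53  56  56  58  57  56  59  58]
 [ 50  48  54  57  60  56  57  62  57  54  60  53  53  56  58  56  58  62  57  55  59  57  57  61  59  54  59  60  58  55  57  60]
 [ 53  58  58  56  60  61  57  57  52  58  60  58  60  57  58  58  57  60  58  57  54  62  59  59  53  53  60  58  58  60  60  57]
 [ 59  57  58  57  58  63  60  60  58  59  58  58  57  60  56  58  61  59  59  63  57  56  56  56  57  55  59  62  55  56  59  57]
 [ 57  60  54  60  60  57  60  58  64  59  59  62  58  56  59  59  58  58  55  56  55  58  59  57  55  60  58  63  63  64  60  61]]
```

Pointer sits about 0.9 mm clockwise of the mark under load, which matches the springback. Release now.

{"name": "arm_command", "arguments": {"rows": [[[0,0,0],0],[[0,0,0],0],[[0,0,0],0],[[0,0,0],0],[[0,0,0],0],[[0,0,0],0],[[0,0,0],0]], "jaw": 60}}

```text
time: 15.72
eef_pos: [0.6079, -0.0074, 0.1018]
tool_rot: [-3.141, 0.0, 1.579]
force: [0.6, -0.6, -0.8]
grip_width: 0.0511
grasp_force: 0.0
```

```bash
python3 - <<'E'
from h import *
where();w=snap('wrist','w8');print(state()['grip_width'])
for o in gap(w,proj(w,(.4934,.0,.087)))[1:]:print(ang(w,o[1]),ang(w,o[0]),ang(w,o[2]))
E
```

```text
t15.72 [ 0.6079 -0.0074  0.1018] R0.0489 th-0.1408 Ft-0.55 Fr0.65 Fz-0.75
0.05122429338335672
blob [  4.  201.5] [ -1.5 183.9] [  8.3 215.1] 114
blob [ 34.8 216.4] [ 25.5 216.4] [ 44.5 216.3] 95
blob [ 54.6 217.7] [ 46.5 217.6] [ 62.5 217.8] 120
(array([0.4825, 0.0039]), 0.0771, 3.0848) (array([0.4876, 0.0039]), 0.072, 3.0801) (array([0.4929, 0.004 ]), 0.0667, 3.0744)
(array([0.4939, 0.0033]), 0.0658, 3.0842) (array([0.4983, 0.0032]), 0.0613, 3.0806) (array([0.5026, 0.0032]), 0.057, 3.0765)
```

{"name": "arm_command", "arguments": {"rows": [[[0,0,-0.3],0],[[0,0,-0.7],0],[[0,0,-0.6],0],[[0,0,-0.3],0],[[-0.2,-0.4,0],0],[[-0.3,-0.7,0],0],[[-0.3,-0.8,0],0],[[-0.2,-0.6,0],0],[[-0.1,-0.35,0],0],[[0,0,0.2],0],[[0,0,0],0],[[0,0,0],0]]}}

```text
time: 16.77
eef_pos: [0.4953, -0.0515, 0.17]
tool_rot: [3.141, -0.0, 1.58]
force: [0.5, -0.2, -0.5]
grip_width: 0.0511
grasp_force: 0.0
```

```bash
python3 - <<'E'
from h import *
where();w=snap('wrist','w9');t=snap('top','t9');s=snap('scene','s9')
p=proj(w,(.493,.004,.087));print(p)
u,v=np.round(p).astype(int)
a=cv2.resize(w['frame'][v-25:v+25,u-25:u+35],(480,400),interpolation=cv2.INTER_NEAREST)
b=cv2.resize(s['frame'][195:225,230:260],(320,320),interpolation=3);b=cv2.copyMakeBorder(b,0,80,0,0,cv2.BORDER_CONSTANT)
cv2.imwrite('pics/z6.png',np.hstack([a,b])[:,:,::-1])
E
```

```text
t16.77 [ 0.4953 -0.0515  0.17  ] R0.0820 th-2.4701 Ft0.48 Fr-0.28 Fz-0.49
[251.4460867  124.53783047]
```

View pics/z6.png

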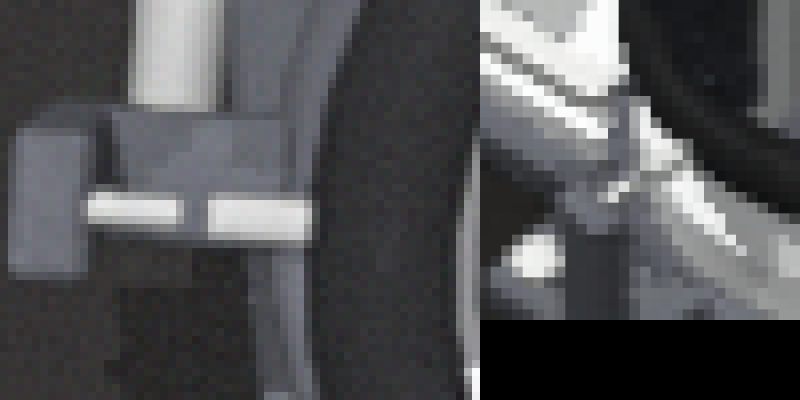

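Wrist close-up from above: the finger bar (crop 88–183, y≈211) and the pointer bar (207–312, y≈218) are nearly collinear, with their tips facing. A subpixel check follows.

```bash
python3 - <<'E'
from h import *
w=dict(np.load('pics/w9.npz'));g=w['frame'].min(2).astype(float)
u,v=251,125;x0,y0=u-25,v-25
def cl(c0,c1):
    pts=[]
    for c in range(c0,c1):
        rows=np.arange(y0+21,y0+33);k=np.clip(g[rows,c]-125,0,None);pts.append((c,(rows*k).sum()/k.sum()))
    return np.array(pts)
f=cl(x0+12,x0+22);p=cl(x0+27,x0+37)
for n,q,ct in(('finger',f,x0+23),('ptr',p,x0+25.5)):
    co=np.polyfit(q[:,0],q[:,1],1);print(n,q[:,1].round(2),ang(w,(ct,np.polyval(co,ct))),ang(w,(ct,np.polyval(co,ct)),.09))
print(state()['time'])
E
```

```text
finger [125.3  125.29 125.47 125.57 125.56 125.62 125.66 125.71 125.78 125.81] (array([0.4913, 0.003 ]), 0.0683, 3.0905) (array([0.4913, 0.0033]), 0.0683, 3.0865)
ptr [126.43 126.42 126.48 126.6  126.65 126.71 126.74 126.82 126.88 126.94] (array([0.493 , 0.0028]), 0.0665, 3.0926) (array([0.4931, 0.003 ]), 0.0665, 3.0884)
16.9167
```

```bash
python3 -c "
from station import *
print(sign_off())"
```

```text
the job is handed in; nothing more can be done
None
```

The job is handed in: I wound the wheel anticlockwise onto its stop at about 12 N, brought it back clockwise through the play, and let go with the pointer within about 0.2 mm of the mark, robot clear, at 16.9 s.

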